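Eject a moulded heel block and fit it on the last

TASK

In this shoemaker's workshop a blue heel block is held in the nest of the green bench mould. Press the slanted red ejector plunger right home, so that the block is pushed clear out of the nest onto the steel deck, and let the plunger spring back; then pick up the block and set it down gently, without dropping it, on the flat heel seat of the upturned last, lying the same way up, its rounded end flush with the rounded heel end of the last and its flat end towards the toe. Leave the tin, the brush and the tape roll where they are.

Things in the scene. Friction and masses are not known exactly. Their poses are not given: they have to be found in the camera images.
- mould: green bench mould, fixed to the bench, base plate 200 x 230 mm. Origin on the bench at its middle; the plunger is at its -x side and leans that way (to the robot's right, more or less), y points to its delivery deck (which is on the side nearest the robot), z up. The plunger's housing, at y -100 to -36 mm, is up to 87 mm high; beside it stand the nest and then the deck
- ejector_pad (a point): centre of the outer face of the red plunger cap (disc of 36 mm diameter, 10 mm thick). Its z axis points out along the plunger, leaning 35 degrees from vertical towards the mould's -x; press along -z. At rest it is at (-45, -68, 112) mm in the mould's frame
- ejector (a joint): plunger stroke in m: 0 at rest (sprung out), 0.040 pressed right home. It drives a pusher that moves 1.4 times as far along the mould's +y; the spring takes about 4 N at the start and 10 N at the end, plus the drag of the block
- press_head (a point): middle of the lower front edge of the green press head that overhangs the plunger, (-6, -68, 136) mm in the mould's frame. The head reaches from here to +x, 64 mm wide in y, and from 136 to 211 mm above the bench, so the gripper must come to the plunger tilted, along the plunger's slant
- nest_mouth (a point): middle of the nest's exit edge, at floor level, (0, 30, 30) mm in the mould's frame. The nest is a channel 43 mm wide from here back to y -19 mm, its floor 30 mm up like the deck, between aluminium cheeks 62 mm high, under a strap that reaches 70 mm up; a light brass spring jaw in the +x cheek holds the block
- deck (a point): centre of the bare steel deck that receives the block, (0, 75, 30) mm in the mould's frame; its top is 30 mm above the bench, 90 mm wide in x, from y 30 to 119 mm, with a 6 mm high lip beyond
- heel_block: blue plastic heel block, D-shaped seen from above, 50 mm long, 42 mm wide, 28 mm high, about 60 g. Origin at the centre of its underside; x points to its flat end (25 mm from the origin), -x to its rounded end (radius 21 mm); its two long sides, at y -21 and 21, are flat and parallel. In the nest its rounded end points to the mould's +y, and it comes out rounded end first
- heel_back (a point): foremost point of the block's rounded end, at half its height, (-25, 0, 14) mm in the block's frame
- last_stand: cream shoe last, sole up, on a dark steel jack fixed to the bench (base 150 x 100 mm). Origin on the bench below the heel seat; x points to the toe, z up. The last reaches from x -27 (rounded heel end) to 196 mm (toe); in front of the seat, from x 35 mm on, its sole rises to 141 mm above the bench
- heel_seat (a point): where the centre of the block's underside belongs: on the level heel seat, 120 mm above the bench. The seat is 46 mm wide, from x -27 to 35 mm, and rounded at its back like the block, but 2 mm larger; x points to the toe
- seat_back (a point): 25 mm behind heel_seat: where the block's rounded end belongs
- tin: bystander: small closed tin, 56 mm in diameter, 75 mm high; origin at the centre of its underside
- brush: bystander: hand brush lying on the bench, 150 mm long along its x axis
- tape_roll: bystander: white roll, 76 mm outer diameter, 25 mm high; origin at the centre of its underside

How it is judged:
By the outcome, as a careful person would: the job done as asked, in the order asked, and still so for the second after the job is handed in, with the robot touching nothing.
It also fails if it takes over 64 s, if anything falls off the work surface, if the arm or the gripper's body presses on something with over 40 N, if the wrist force passes 120 N, or if a joint passes its speed limit or range.

ROBOT

A 6-joint arm with a two-finger parallel gripper is mounted at the origin on the work surface. World frame = base frame: x ahead of the robot, y to its left, z up, the work surface at z = 0. Lengths are in m, angles in rad, forces in N, time in s.
With the tool pointing down it reaches from about 0.225 to 0.875 m from the base axis. Payload 3.4 kg.
Tool frame: the origin (TCP) lies at the very end of the fingers, on their centre line; the grasp point (between the pads) lies manip.grip_point_offset behind it (manip.grip_point_offset is the distance from the TCP to the grasp point, in m); z points along the fingers, y is the line along which they close (so a half turn about z gives the same grasp; the last joint's range is limited). The gripper opens to 85 mm and grips with 20 to 120 N. Pads are 22 mm wide; open, the fingers measure 114 mm over their backs; the gripper's body (76 mm by 85 mm) begins 54 mm behind the grasp point. The pads swing forward as they close: fully open they stand 13 mm farther back than shut.
Start: joints at [-1.422, 0.276, 1.505, -0, 1.361, -0.121], TCP at [0.153, -0.554, 0.231] pointing down, gripper open.
Joint ranges: [-2.89, 2.89], [-0.75, 2.08], [0.22, 2.7], [-1.18, 4.32], [0.11, 2.71], [-2.7, 2.7]. Speed limits (rad/s): [2.57, 2.57, 3.14, 3.14, 3.14, 3.14].

INTERFACE

Orientations are given as a unit quaternion [w, x, y, z].
In Python, from rig import manip gives the robot as it stands.
- The arm moves only by the shell command python3 -m pendant 'ROWS' [FORCE]. ROWS is JSON, a list of rows, each an object of numbers: "jaw": the opening, from -1 (shut) to 1 (fully open); "tx", "ty", "tz": the shift along the world's x, y, z in cm; "ax", "ay", "az": the turn, a rotation vector about the world's x, y, z in degrees. In form: [{"jaw": .., "tx": .., "ty": .., "tz": .., "ax": .., "ay": .., "az": ..}, ...]. A call has 1 to 10 rows; each row is the pose to reach, as a shift and turn from the pose commanded when the call began; what a row does not reach only later rows make up. A row lasts 1/8 s, in which the tool goes at most 62.5 mm and 10.7 degrees, less where a joint would pass 70% of its speed; a pose out of reach is approached as far as the arm can. A call with a gripper value outside its range is refused whole. The fingers move at their own pace and stop on an object; FORCE is the grip in N (left out, the last holds). Time passes only in rows, so rows that repeat a pose let the fingers close. It gives the time, the measured TCP pose, the force, the opening and the grip force at its end, in the units of the state.
- manip.get_state(): the state, without advancing time (a new reading comes with each control period).
- manip.get_image(name): name is "scene" or "top"; returns a dict with "pixels" (420x560x3 uint8, blue, green, red), "depth" (420x560 float32, m along the optical axis (not along the pixel's ray), 0 where there is no reading), "fx", "fy", "cx", "cy" (pixels), "D" ([k1, k2, p1, p2, k3] as OpenCV has them; the pictures are not rectified), "pose" (4x4, takes a point from camera to world coordinates). Camera axes: x right, y down, z forward; pixel columns grow to the right and rows downward; lengths in m; the calibration is good to about 2 mm. A picture is of the moment at which its call begins.
- manip.sign_off(): hands the job in; it is judged then, once.
The state is a dict: "clock": time; "qpos": joint angles; "qd": joint speeds; "effort": joint torques, N m; "position": TCP position; "ee_rot": TCP orientation; "contact_force": force on the tool from outside, world axes, zero at the start; "moment": the same for the moment, N m; "width": finger opening in m; "gripper_force": force on a finger pad.
Only numpy, scipy, OpenCV 4.12 (cv2) and the standard library are available. Lean on these libraries where they do the work, as an engineer would, in place of code of your own. Each camera call takes 0.05 s, during which the arm holds its last target. There are 200 camera calls.

## Working session

There is one attempt and no reset: what is moved stays moved. The work goes in short steps, Python scripts to look and compute and a shell command to move; the robot and the scene stay as the last step left them, time stands still between calls to the robot, and variables do not carry over. Pictures are saved under pics/ and viewed, at most 10 in all, crops included, and the job is handed in when it is done.

```bash
ls; mkdir -p pics; python3 - <<'E'
from rig import manip
import cv2,numpy as np
s=manip.get_state();print(s,manip.grip_point_offset)
for n in("scene","top"):
    im=manip.get_image(n);np.save(f"{n}0.npy",im,allow_pickle=True)
    cv2.imwrite(f"pics/{n}0.png",im["pixels"]);print(n,im["fx"],im["fy"],im["cx"],im["cy"],im["D"]);print(im["pose"])
E
```

```text
pics
{'clock': 0.0, 'qpos': array([-1.42199725e+00,  2.76614050e-01,  1.50611581e+00,  3.30845576e-05,
        1.36069897e+00, -1.20953446e-01]), 'qd': array([ 0.00067486, -0.0009383 ,  0.00114007, -0.00024406,  0.00149823,
        0.00062826]), 'effort': array([-5.34507744e-04, -4.16777372e+01, -2.45803517e+01, -2.97822526e-04,
        1.12291003e-02,  1.22133036e-05]), 'position': array([ 0.15318837, -0.55368294,  0.23043575]), 'ee_rot': array([-9.18224806e-04,  9.90918026e-01,  1.34464208e-01,  3.39181582e-06]), 'contact_force': array([ 0.82697855, -0.80140444,  1.16796811]), 'moment': array([0.00136676, 0.03284168, 0.01614514]), 'gripper_force': 0.0, 'width': 0.08540368704546718} 0.0187
scene 536.0017867017874 536.0017867017874 281.90578598806 209.30970887870518 [-0.12235524  0.          0.          0.          0.        ]
[[-0.76045384  0.37664501 -0.52900709  1.17779069]
 [ 0.64914164  0.41827254 -0.63534496  0.76375888]
 [-0.01803037 -0.82655104 -0.56257291  0.73000624]
 [ 0.          0.          0.          1.        ]]
top 506.10315838663263 506.10315838663263 279.7844984272722 213.5985088369684 [-0.01947283  0.          0.          0.          0.        ]
[[-0.01634373 -0.99361629  0.11162236  0.46174504]
 [-0.99978479  0.0148136  -0.0145238   0.0675974 ]
 [ 0.01277756 -0.11183571 -0.99364456  1.13633976]
 [ 0.          0.          0.          1.        ]]
```

View pics/scene0.png

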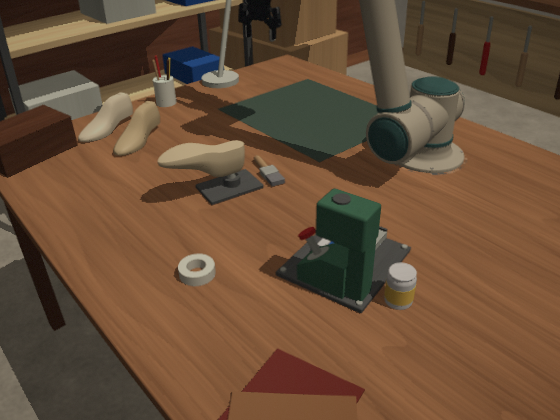

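View pics/top0.png

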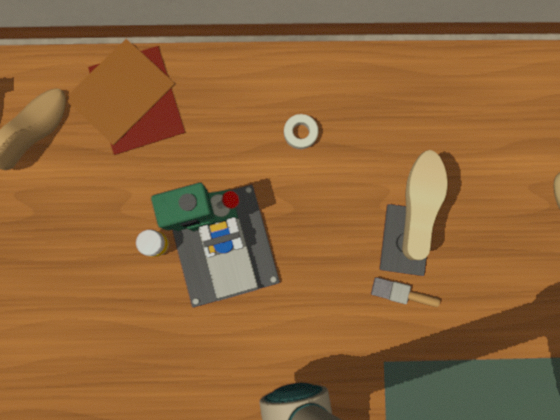

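The scene view shows the mould at (345,260), last at (215,160), brush (268,170), tape roll (196,270) and tin (400,285). In the top view: red cap (231,200), blue block (225,240), deck (230,272), last with its heel end at (416,255) and toe at (430,155).

```bash
cat > h.py <<'E'
import numpy as np,cv2
from rig import manip
def load(n): return np.load(n+".npy",allow_pickle=True).item()
def rays(im,uv):
    K=np.array([[im["fx"],0,im["cx"]],[0,im["fy"],im["cy"]],[0,0,1.]])
    p=cv2.undistortPoints(np.asarray(uv,float).reshape(-1,1,2),K,np.array(im["D"],float)).reshape(-1,2)
    return np.c_[p,np.ones(len(p))]
def onplane(im,uv,z):
    d=rays(im,uv)@im["pose"][:3,:3].T;o=im["pose"][:3,3]
    return o+d*((z-o[2])/d[:,2])[:,None]
def cloud(im):
    h,w=im["depth"].shape;v,u=np.mgrid[:h,:w]
    P=rays(im,np.c_[u.ravel(),v.ravel()])*im["depth"].reshape(-1,1)
    return (P@im["pose"][:3,:3].T+im["pose"][:3,3]).reshape(h,w,3)
def hsv(im): return cv2.cvtColor(im["pixels"],cv2.COLOR_BGR2HSV)
def big(m):
    n,l,s,c=cv2.connectedComponentsWithStats(m.astype(np.uint8));i=1+np.argmax(s[1:,4]);return l==i
def rect(P):
    r=cv2.minAreaRect((P[:,:2]*1000).astype(np.float32));return np.round(r[0],1),np.round(r[1],1),round(r[2],1)
E
python3 - <<'E'
from h import *
im=load("top0");C=cloud(im);H=hsv(im);Z=C[...,2]
u=np.arange(560)[None,:]+0*Z;v=np.arange(420)[:,None]+0*Z
box=lambda a,b,c,d:(u>a)&(u<b)&(v>c)&(v<d)
print("bench z",np.median(Z[300:340,100:180]))
h,s,val=H[...,0],H[...,1],H[...,2]
red=big(((h<8)|(h>172))&(s>150)&box(215,250,185,215));print("red",C[red].mean(0),red.sum(),np.c_[u[red],v[red]].mean(0),np.percentile(Z[red],[5,50,95]))
blue=((h>100)&(h<130)&(s>120)&box(195,250,210,260));b=big(blue);print("blue",blue.sum(),C[blue].mean(0),np.percentile(Z[blue],[5,50,95]))
plate=big(box(165,290,180,310)&(Z>0.006)&(Z<0.02));print("plate z",np.median(Z[plate]),rect(C[plate]))
foot=big(box(160,290,180,310)&(Z>0.006)&(val<110)|(box(170,285,180,310)&(Z>0.02)));print("foot",rect(C[foot]))
deck=big(box(195,265,245,300)&(abs(Z-0.030)<0.005)&(s<70));print("deck z",np.median(Z[deck]),rect(C[deck]))
last=big(box(390,460,140,275)&(Z>0.09));L=C[last];print("last",rect(L))
for x in np.arange(L[:,0].min(),L[:,0].max(),0.012):
    q=L[abs(L[:,0]-x)<0.003];print(np.round([x,q[:,1].min(),q[:,1].max(),np.median(q[:,2])],4))
jack=big(box(375,440,195,285)&(Z>0.004)&(Z<0.03)&(s<110));print("jack",rect(C[jack]),np.median(Z[jack]))
# bolts
bolt=(box(165,290,180,310)&(s<60)&(val>120)&(Z<0.022))
n,l,st,c=cv2.connectedComponentsWithStats(bolt.astype(np.uint8))
for i in range(1,n):
    if 8<st[i,4]<80:print("bolt",c[i],onplane(im,c[i],0.015)[0])
E
```

```text
bench z 0.001245274264064511
red [0.6074806  0.15285666 0.11586532] 226 [230.26106195 199.15929204] [0.10404487 0.11427855 0.12215985]
blue 263 [0.5248553  0.17530499 0.05939365] [0.05535333 0.05953908 0.06271614]
plate z 0.013425698319831869 (array([539.1, 106.9]), array([231.8,  53. ]), 15.0)
foot (array([519.5, 178.6]), array([229.8, 203.4]), 16.1)
deck z 0.03131240988022688 (array([461.8, 160. ]), array([102.4,  90.6]), 14.9)
last (array([ 519. , -144.9]), array([167. , 407.2]), 37.4)
[0.4617 0.0676 0.0676 1.1363]Traceback (most recent call last):
  File "<stdin>", line 14, in <module>
    return umr_minimum(a, axis, None, out, keepdims, initial, where)
ValueError: zero-size array to reduction operation minimum which has no identity
```

```bash
python3 - <<'E'
from h import *
im=load("top0");C=cloud(im);H=hsv(im);Z=C[...,2];ok=im["depth"]>0
u=np.arange(560)[None,:]+0*Z;v=np.arange(420)[:,None]+0*Z
box=lambda a,b,c,d:(u>a)&(u<b)&(v>c)&(v<d)&ok
h,s,val=H[...,0],H[...,1],H[...,2]
last=big(box(395,460,140,270)&(Z>0.09)&(Z<.2));L=C[last];print("last",rect(L))
for x in np.arange(L[:,0].min(),L[:,0].max(),0.01):
    q=L[abs(L[:,0]-x)<0.003];print(np.round([x,q[:,1].min(),q[:,1].max(),q[:,1].min()/2+q[:,1].max()/2,np.median(q[:,2])],4))
jack=big(box(375,440,195,285)&(Z>0.004)&(Z<0.03)&(s<110));print("jack",rect(C[jack]),np.median(Z[jack]))
bolt=(box(165,290,180,310)&(s<80)&(val>110)&(Z<0.022))
n,l,st,c=cv2.connectedComponentsWithStats(bolt.astype(np.uint8))
for i in range(1,n):
    if 8<st[i,4]<80:print("bolt",c[i],onplane(im,c[i],0.015)[0])
a=np.radians(15);X=np.array([-np.sin(a),np.cos(a)]);Y=np.array([-np.cos(a),-np.sin(a)])
q=C[box(150,290,175,315)&(Z<.3)];
m=(q[:,:2]-[.52,.178]);mx,my=m@X,m@Y
for nm,sel in (("deck",(abs(q[:,2]-.031)<.004)),("green z>.19",q[:,2]>.19)):
    print(nm,np.percentile(mx[sel],[1,5,95,99]),np.percentile(my[sel],[1,5,95,99]))
for z0 in np.arange(0,.23,.01):
    sel=abs(q[:,2]-z0)<.005;print(round(z0,2),sel.sum(),np.round(np.percentile(mx[sel],[2,98]),3) if sel.sum() else"",np.round(np.percentile(my[sel],[2,98]),3)if sel.sum() else"")
# scene
im=load("scene0");C2=cloud(im);H=hsv(im);r=big(((H[...,0]<8)|(H[...,0]>172))&(H[...,1]>150)&(u>290)&(u<325)&(v>220)&(v<245))
print("scene red",C2[r].mean(0),r.sum(),np.c_[u[r],v[r]].mean(0))
E
python3 -c "
import cv2
a=cv2.imread('pics/top0.png')[170:320,140:300];b=cv2.imread('pics/scene0.png')[180:310,270:425]
import numpy as np
a=cv2.resize(a,(400,375),interpolation=3);b=cv2.resize(b,(400,375),interpolation=3)
cv2.imwrite('pics/crop0.png',np.hstack([a,b]))"
```

```text
last (array([ 590.6, -234.2]), array([ 78.3, 221.9]), 76.9)
[ 0.4798 -0.2337 -0.2127 -0.2232  0.1195]
[ 0.4898 -0.2441 -0.2031 -0.2236  0.1207]
[ 0.4998 -0.2472 -0.2001 -0.2237  0.1204]
[ 0.5098 -0.2477 -0.1996 -0.2237  0.1203]
[ 0.5198 -0.2493 -0.2014 -0.2254  0.1209]
[ 0.5298 -0.2508 -0.2035 -0.2271  0.1213]
[ 0.5398 -0.2525 -0.2043 -0.2284  0.1208]
[ 0.5498 -0.2551 -0.2062 -0.2306  0.1224]
[ 0.5598 -0.258  -0.207  -0.2325  0.1256]
[ 0.5698 -0.2613 -0.2078 -0.2345  0.1293]
[ 0.5798 -0.266  -0.2074 -0.2367  0.1332]
[ 0.5898 -0.27   -0.2063 -0.2382  0.1369]
[ 0.5998 -0.2754 -0.2052 -0.2403  0.139 ]
[ 0.6098 -0.2785 -0.2031 -0.2408  0.1411]
[ 0.6198 -0.2818 -0.2037 -0.2428  0.1418]
[ 0.6298 -0.2814 -0.2039 -0.2427  0.142 ]
[ 0.6398 -0.2822 -0.2052 -0.2437  0.1418]
[ 0.6498 -0.2802 -0.2078 -0.244   0.1414]
[ 0.6598 -0.2819 -0.212  -0.247   0.1406]
[ 0.6698 -0.2778 -0.217  -0.2474  0.1394]
[ 0.6798 -0.2736 -0.223  -0.2483  0.1383]
[ 0.6898 -0.2708 -0.2309 -0.2509  0.1363]
[ 0.6998 -0.2605 -0.2445 -0.2525  0.1353]
jack (array([ 526.4, -227.9]), array([ 99.9, 149.3]), 81.0) 0.013143625818
[... 621 characters left out ...]
.106  0.017]
0.07 579 [-0.039  0.137] [-0.108  0.009]
0.08 339 [-0.02   0.141] [-0.108 -0.013]
0.09 101 [-0.027  0.055] [-0.085 -0.047]
0.1 13 [-0.062 -0.026] [-0.085 -0.07 ]
0.11 113 [-0.061 -0.033] [-0.094 -0.062]
0.12 114 [-0.049 -0.03 ] [-0.095 -0.063]
0.13 0  
0.14 10 [-0.009  0.087] [-0.077 -0.047]
0.15 31 [-0.01   0.079] [-0.103 -0.047]
0.16 43 [-0.009  0.084] [-0.1   -0.044]
0.17 55 [-0.009  0.085] [-0.096 -0.043]
0.18 48 [-0.009  0.082] [-0.099 -0.043]
0.19 66 [-0.009  0.086] [-0.1   -0.043]
0.2 85 [-0.01  0.08] [-0.102 -0.044]
0.21 1599 [-0.008  0.089] [-0.109 -0.049]
0.22 257 [0.001 0.08 ] [-0.103 -0.056]
scene red [0.61683918 0.16243507 0.11559851] 139 [306.64748201 232.8705036 ]
```

View pics/crop0.png

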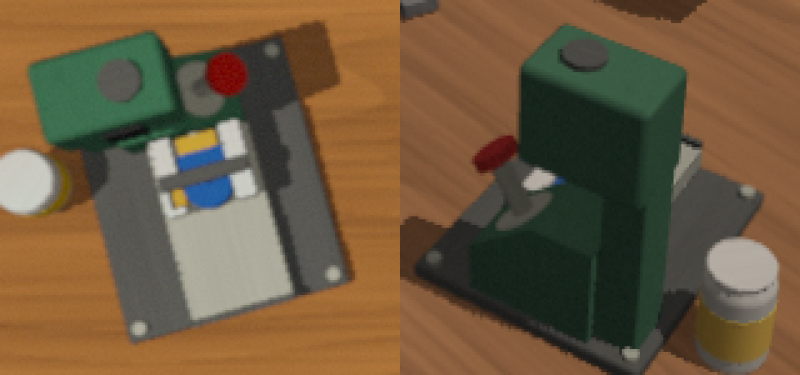

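The crop shows the red cap just right of the press head, the strapped blue block with its round end towards the deck, and the tin close behind the head on its far left side. Deck, head and cap agree on a mould origin ≈ (0.530, 0.179) and a yaw of 15°. The pad is at ≈ (0.607, 0.153, 0.112). I'll move to a tilted standoff on the plunger axis.

```bash
python3 -m pendant '[{"jaw":-1,"tx":0,"ty":0,"tz":5},{"jaw":-1,"tx":47.2,"ty":64.1,"tz":5},{"jaw":-1,"tx":47.2,"ty":64.1,"tz":5},{"jaw":-1,"tx":47.2,"ty":64.1,"tz":5},{"jaw":-1,"tx":47.2,"ty":64.1,"tz":5},{"jaw":-1,"tx":47.2,"ty":64.1,"tz":5},{"jaw":-1,"tx":47.2,"ty":64.1,"tz":5},{"jaw":-1,"tx":47.2,"ty":64.1,"tz":5},{"jaw":-1,"tx":47.2,"ty":64.1,"tz":5},{"jaw":-1,"tx":47.2,"ty":64.1,"tz":5}]' 40
```

```text
invalid input at $[0]: expected keys jaw, tx, ty, tz, ax, ay, az
```

```bash
python3 -m pendant '[{"jaw":-1,"tx":0,"ty":0,"tz":5,"ax":0,"ay":0,"az":0},{"jaw":-1,"tx":47.2,"ty":64.1,"tz":5,"ax":0,"ay":0,"az":0},{"jaw":-1,"tx":47.2,"ty":64.1,"tz":5,"ax":0,"ay":0,"az":0},{"jaw":-1,"tx":47.2,"ty":64.1,"tz":5,"ax":0,"ay":0,"az":0},{"jaw":-1,"tx":47.2,"ty":64.1,"tz":5,"ax":0,"ay":0,"az":0},{"jaw":-1,"tx":47.2,"ty":64.1,"tz":5,"ax":0,"ay":0,"az":0},{"jaw":-1,"tx":47.2,"ty":64.1,"tz":5,"ax":0,"ay":0,"az":0},{"jaw":-1,"tx":47.2,"ty":64.1,"tz":5,"ax":33.8,"ay":9.1,"az":0},{"jaw":-1,"tx":47.2,"ty":64.1,"tz":5,"ax":33.8,"ay":9.1,"az":0},{"jaw":-1,"tx":47.2,"ty":64.1,"tz":5,"ax":33.8,"ay":9.1,"az":0}]' 40
```

```text
clock: 1.35
position: [0.4882, -0.0998, 0.282]
ee_rot: [-0.277, 0.951, 0.13, -0.035]
contact_force: [0.5, 0.0, -0.8]
width: 0.0002
gripper_force: 0.0
```

```bash
python3 -m pendant '[{"jaw":-1,"tx":13.7,"ty":18.6,"tz":-6.6,"ax":2.5,"ay":0.7,"az":0},{"jaw":-1,"tx":13.7,"ty":18.6,"tz":-6.6,"ax":2.5,"ay":0.7,"az":0},{"jaw":-1,"tx":13.7,"ty":18.6,"tz":-6.6,"ax":2.5,"ay":0.7,"az":0},{"jaw":-1,"tx":13.7,"ty":18.6,"tz":-6.6,"ax":2.5,"ay":0.7,"az":0},{"jaw":-1,"tx":13.7,"ty":18.6,"tz":-6.6,"ax":2.5,"ay":0.7,"az":0},{"jaw":-1,"tx":13.7,"ty":18.6,"tz":-6.6,"ax":2.5,"ay":0.7,"az":0}]'; python3 - <<'E'
from h import *
from scipy.spatial.transform import Rotation as R
s=manip.get_state();q=s["ee_rot"];M=R.from_quat(np.r_[q[1:],q[0]]).as_matrix();print(s["position"],M.round(3))
d=np.array([-.1484,.554,-.8192]);P=np.array([.6073,.1531,.112])
print("ideal",P-d*.12,"rotvec deg",np.degrees(np.cross(M[:,2],d)))
E
```

```text
clock: 2.1
position: [0.6233, 0.0846, 0.2148]
ee_rot: [-0.297, 0.946, 0.128, -0.039]
contact_force: [-1.1, -1.0, 0.2]
width: -0.0001
gripper_force: 0.0
[0.62329017 0.08457394 0.21480137] [[ 0.964  0.22  -0.15 ]
 [ 0.266 -0.791  0.551]
 [ 0.002 -0.571 -0.821]]
ideal [0.625108 0.08662  0.210304] rotvec deg [ 0.21077215 -0.07906775 -0.09165298]
```

```bash
python3 -m pendant '[{"jaw":-1,"tx":-0.7,"ty":3.0,"tz":-4.5,"ax":0,"ay":0,"az":0},{"jaw":-1,"tx":-1.4,"ty":6.0,"tz":-9.0,"ax":0,"ay":0,"az":0},{"jaw":-1,"tx":-1.4,"ty":6.0,"tz":-9.0,"ax":0,"ay":0,"az":0},{"jaw":-1,"tx":-1.4,"ty":6.0,"tz":-9.0,"ax":0,"ay":0,"az":0},{"jaw":-1,"tx":-1.4,"ty":6.0,"tz":-9.0,"ax":0,"ay":0,"az":0}]'; python3 - <<'E'
from h import *
s=manip.get_state();print(s["position"])
o=[]
for n,b in(("scene",(150,310,240,410)),("top",(150,310,160,330))):
    im=manip.get_image(n);np.save(n+"1.npy",im,allow_pickle=True)
    o.append(cv2.resize(im["pixels"][b[0]:b[1],b[2]:b[3]],(400,376),interpolation=3))
cv2.imwrite("pics/c1.png",np.hstack(o))
E
```

```text
clock: 2.72
position: [0.6115, 0.1432, 0.1272]
ee_rot: [-0.296, 0.946, 0.128, -0.036]
contact_force: [-0.2, -0.4, 0.0]
width: -0.0001
gripper_force: 0.0
[0.61150117 0.14317244 0.12715652]
```

View pics/c1.png

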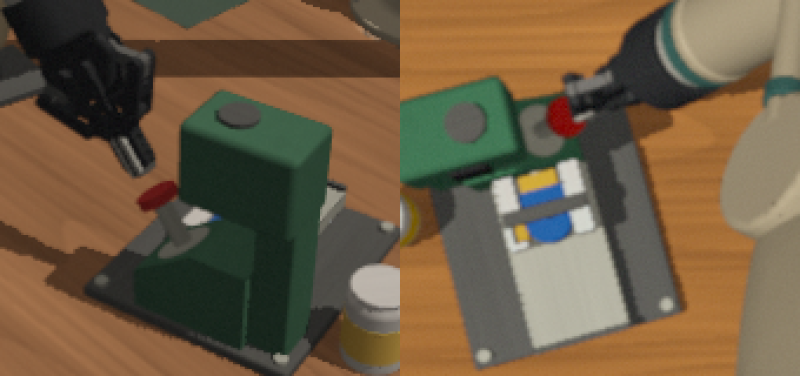

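The top crop shows the fingertips near (590,95) and the cap at (567,118), so they look too far up the picture (+x). I'll check this by projecting the points.

```bash
python3 - <<'E'
from h import *
T=np.array([.6115,.1432,.1272])
b={"scene":(150,240,2.353,2.35,0),"top":(150,160,2.353,2.35,400)}
for n in b:
    im=load(n+"1");K=np.array([[im["fx"],0,im["cx"]],[0,im["fy"],im["cy"]],[0,0,1.]])
    W=np.linalg.inv(im["pose"])
    d=np.array([-.1484,.554,-.8192])
    for p in (T,T-d*.05,np.array([.6073,.1531,.112])):
        uv=cv2.projectPoints(p.reshape(1,3),cv2.Rodrigues(W[:3,:3])[0],W[:3,3],K,np.array(im["D"]))[0].ravel()
        print(n,uv,(uv[0]-b[n][1])*b[n][2]+b[n][4],(uv[1]-b[n][0])*b[n][3])
# red across two views: cap centroid rays triangulated
c=[]
for n,bx in(("scene",(290,325,220,245)),("top",(215,250,185,215))):
    im=load(n+"0");H=hsv(im);m=np.zeros(H.shape[:2],bool);m[bx[2]:bx[3],bx[0]:bx[1]]=1
    m=big(m&((H[...,0]<8)|(H[...,0]>172))&(H[...,1]>150));v,u=np.nonzero(m)
    e=cv2.fitEllipse(np.vstack(cv2.findContours(m.astype(np.uint8),0,1)[0]));print(n,e,[u.min(),u.max(),v.min(),v.max()])
    c.append((im["pose"][:3,3],(rays(im,[u.mean(),v.mean()])@im["pose"][:3,:3].T)[0]))
A=np.c_[c[0][1],-c[1][1]];t=np.linalg.lstsq(A,c[1][0]-c[0][0],rcond=None)[0]
print(c[0][0]+t[0]*c[0][1],c[1][0]+t[1]*c[1][1])
E
```

```text
scene [301.96980035 222.48481724] 145.81494021606244 170.33932051153045
scene [289.40073312 200.27725342] 116.23992502986542 118.15154554525563
scene [306.98861878 230.23473311] 157.6242199822163 188.55162281289188
top [234.60245651 196.29594809] 575.5395801646237 108.79547800474936
top [247.30279567 189.20577257] 605.4234782108665 92.13356555022102
top [230.326762   199.48826388] 565.4788709879706 116.29742012599777
scene ((306.6385498046875, 232.8857879638672), (8.359659194946289, 18.908655166625977), 61.06483840942383) [np.int64(298), np.int64(315), np.int64(227), np.int64(239)]
top ((230.2684326171875, 199.1599578857422), (15.602567672729492, 16.629379272460938), 146.4033203125) [np.int64(222), np.int64(238), np.int64(191), np.int64(207)]
[0.60870233 0.1537131  0.10667268] [0.60874011 0.15367555 0.10667493]
```

```bash
python3 -m pendant '[{"jaw":-1,"tx":-0.22,"ty":0.83,"tz":-1.23,"ax":0,"ay":0,"az":0},{"jaw":-1,"tx":-0.33,"ty":1.22,"tz":-1.80,"ax":0,"ay":0,"az":0},{"jaw":-1,"tx":-0.37,"ty":1.39,"tz":-2.05,"ax":0,"ay":0,"az":0},{"jaw":-1,"tx":-0.44,"ty":1.66,"tz":-2.46,"ax":0,"ay":0,"az":0},{"jaw":-1,"tx":-0.44,"ty":1.66,"tz":-2.46,"ax":0,"ay":0,"az":0}]'
```

```text
clock: 3.45
position: [0.6064, 0.1611, 0.1009]
ee_rot: [-0.296, 0.946, 0.128, -0.037]
contact_force: [1.7, -3.2, 3.6]
width: 0.0001
gripper_force: 2.9
```

```bash
python3 -m pendant '[{"jaw":-1,"tx":-0.09,"ty":0.33,"tz":-0.49,"ax":0,"ay":0,"az":0},{"jaw":-1,"tx":-0.18,"ty":0.66,"tz":-0.98,"ax":0,"ay":0,"az":0},{"jaw":-1,"tx":-0.27,"ty":1.0,"tz":-1.47,"ax":0,"ay":0,"az":0},{"jaw":-1,"tx":-0.33,"ty":1.22,"tz":-1.80,"ax":0,"ay":0,"az":0},{"jaw":-1,"tx":-0.33,"ty":1.22,"tz":-1.80,"ax":0,"ay":0,"az":0}]'; python3 -m pendant '[{"jaw":-1,"tx":-0.03,"ty":0.11,"tz":-0.16,"ax":0,"ay":0,"az":0},{"jaw":-1,"tx":-0.06,"ty":0.22,"tz":-0.33,"ax":0,"ay":0,"az":0},{"jaw":-1,"tx":-0.06,"ty":0.22,"tz":-0.33,"ax":0,"ay":0,"az":0}]'
```

```text
clock: 4.08
position: [0.6033, 0.1731, 0.0833]
ee_rot: [-0.296, 0.946, 0.128, -0.037]
contact_force: [2.1, -5.1, 6.3]
width: 0.0001
gripper_force: 4.5
clock: 4.45
position: [0.6027, 0.1751, 0.0802]
ee_rot: [-0.296, 0.946, 0.128, -0.037]
contact_force: [1.8, -5.6, 7.0]
width: -0.0002
gripper_force: 4.7
```

```bash
for i in 1 2; do python3 -m pendant '[{"jaw":-1,"tx":-0.03,"ty":0.11,"tz":-0.16,"ax":0,"ay":0,"az":0},{"jaw":-1,"tx":-0.03,"ty":0.11,"tz":-0.16,"ax":0,"ay":0,"az":0}]' | egrep 'pos|contact'; done
```

```text
position: [0.6027, 0.1753, 0.08]
contact_force: [0.8, -10.3, 15.2]
position: [0.6028, 0.1754, 0.0799]
contact_force: [-0.7, -16.7, 23.0]
```

The position has stalled and the force is rising, so the plunger is home. I'll retract along the slant and look.

```bash
python3 -m pendant '[{"jaw":-1,"tx":0.22,"ty":-0.83,"tz":1.23,"ax":0,"ay":0,"az":0},{"jaw":-1,"tx":0.44,"ty":-1.66,"tz":2.46,"ax":0,"ay":0,"az":0},{"jaw":-1,"tx":0.67,"ty":-2.5,"tz":3.7,"ax":0,"ay":0,"az":0},{"jaw":-1,"tx":1.04,"ty":-3.9,"tz":5.7,"ax":0,"ay":0,"az":0},{"jaw":-1,"tx":1.5,"ty":-5.6,"tz":8.2,"ax":0,"ay":0,"az":0},{"jaw":-1,"tx":2.2,"ty":-8.3,"tz":12.3,"ax":0,"ay":0,"az":0},{"jaw":1,"tx":2.2,"ty":-8.3,"tz":16,"ax":-16,"ay":-4.5,"az":0},{"jaw":1,"tx":2.2,"ty":-8.3,"tz":20,"ax":-33.8,"ay":-9.1,"az":0},{"jaw":1,"tx":2.2,"ty":-8.3,"tz":20,"ax":-33.8,"ay":-9.1,"az":0},{"jaw":1,"tx":2.2,"ty":-8.3,"tz":20,"ax":-33.8,"ay":-9.1,"az":0}]'; python3 - <<'E'
from h import *
im=manip.get_image("top");np.save("top2.npy",im,allow_pickle=True)
cv2.imwrite("pics/c2.png",cv2.resize(im["pixels"][150:320,130:330],(800,600),interpolation=3))
C=cloud(im);H=hsv(im);Z=C[...,2]
m=np.zeros(Z.shape,bool);m[200:310,180:290]=1
b=big(m&(H[...,0]>100)&(H[...,0]<130)&(H[...,1]>120));P=C[b];print("z",np.percentile(P[:,2],[5,50,95]),rect(P[P[:,2]>.045]),rect(onplane(im,np.argwhere(b)[:,::-1],.058)))
r=big(((H[...,0]<8)|(H[...,0]>172))&(H[...,1]>150)&(np.arange(560)[None]>200)&(np.arange(560)[None]<260)&(np.arange(420)[:,None]>180)&(np.arange(420)[:,None]<220));print(C[r].mean(0),r.sum())
E
```

```text
clock: 6.2
position: [0.6209, 0.0976, 0.2774]
ee_rot: [0.003, 0.991, 0.136, -0.0]
contact_force: [-0.0, -0.1, -1.2]
width: 0.0724
gripper_force: 0.0
z [0.05482422 0.05917872 0.06217801] (array([477.7, 126.5]), array([ 47.9, 112.3]), 7.9) (array([472.4, 160.2]), array([46.7, 40.5]), 15.1)
[0.60804292 0.15326796 0.11148151] 226
```

View pics/c2.png

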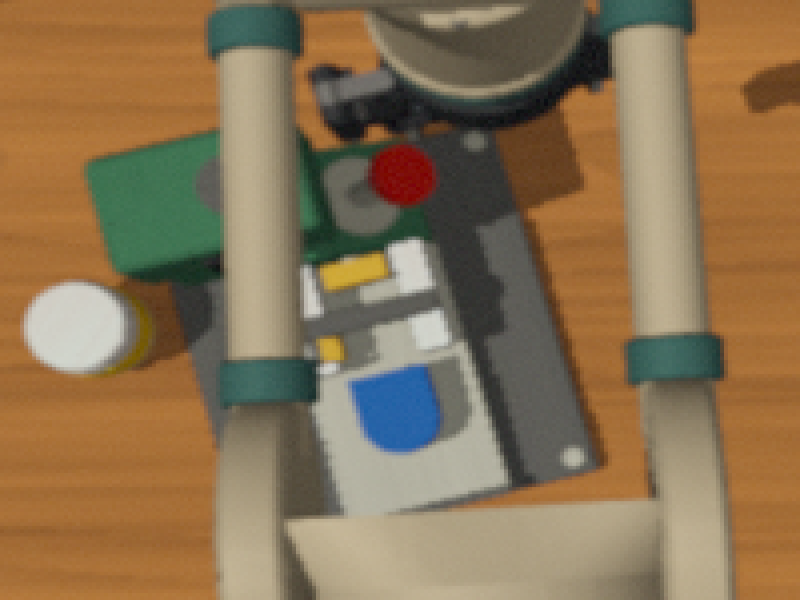

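Block is at crop (398,408): fully out on the bare deck, rounded end towards the robot, with the cap back at (403,175). Its centre is (0.472, 0.160) and its yaw 15°, so the size and height checks hold. Now I'll move above it and part-open.

```bash
python3 -m pendant '[{"jaw":0.45,"tx":-14.3,"ty":6.4,"tz":0,"ax":0,"ay":0,"az":-0.5},{"jaw":0.45,"tx":-14.3,"ty":6.4,"tz":0,"ax":0,"ay":0,"az":-0.5},{"jaw":0.45,"tx":-14.3,"ty":6.4,"tz":0,"ax":0,"ay":0,"az":-0.5},{"jaw":0.45,"tx":-14.3,"ty":6.4,"tz":-6,"ax":0,"ay":0,"az":-0.5},{"jaw":0.45,"tx":-14.3,"ty":6.4,"tz":-12,"ax":0,"ay":0,"az":-0.5},{"jaw":0.45,"tx":-14.3,"ty":6.4,"tz":-17,"ax":0,"ay":0,"az":-0.5},{"jaw":0.45,"tx":-14.3,"ty":6.4,"tz":-19,"ax":0,"ay":0,"az":-0.5},{"jaw":0.45,"tx":-14.3,"ty":6.4,"tz":-19,"ax":0,"ay":0,"az":-0.5},{"jaw":0.45,"tx":-14.3,"ty":6.4,"tz":-19,"ax":0,"ay":0,"az":-0.5}]' 40; python3 - <<'E'
from h import *
o=[]
for n,b in(("scene",(130,290,270,430)),("top",(190,310,150,270))):
    im=manip.get_image(n)
    o.append(cv2.resize(im["pixels"][b[0]:b[1],b[2]:b[3]],(400,400),interpolation=3))
cv2.imwrite("pics/c3.png",np.hstack(o))
E
```

```text
clock: 7.38
position: [0.4802, 0.1588, 0.0867]
ee_rot: [0.002, 0.992, 0.13, -0.0]
contact_force: [0.5, -0.1, -0.7]
width: 0.0618
gripper_force: 0.0
```

View pics/c3.png

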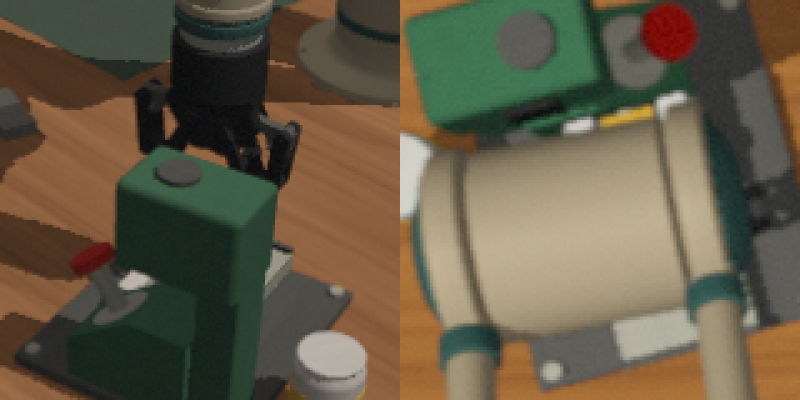

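Both views hide the block behind the head and wrist (the gripper is at scene crop (230,130)), so I'll descend using the force as a guard.

```bash
python3 -m pendant '[{"jaw":0.45,"tx":-0.2,"ty":0.3,"tz":-1.5,"ax":0,"ay":0,"az":0},{"jaw":0.45,"tx":-0.2,"ty":0.3,"tz":-3.5,"ax":0,"ay":0,"az":0},{"jaw":0.45,"tx":-0.2,"ty":0.3,"tz":-4.8,"ax":0,"ay":0,"az":0},{"jaw":0.45,"tx":-0.2,"ty":0.3,"tz":-5.3,"ax":0,"ay":0,"az":0},{"jaw":0.45,"tx":-0.2,"ty":0.3,"tz":-5.5,"ax":0,"ay":0,"az":0},{"jaw":0.45,"tx":-0.2,"ty":0.3,"tz":-5.5,"ax":0,"ay":0,"az":0}]'
```

```text
clock: 8.22
position: [0.4783, 0.162, 0.0316]
ee_rot: [0.002, 0.992, 0.13, 0.0]
contact_force: [0.2, 0.3, 0.3]
width: 0.062
gripper_force: 0.0
```

```bash
python3 -m pendant '[{"jaw":0.1,"tx":0,"ty":0,"tz":-0.1,"ax":0,"ay":0,"az":0},{"jaw":-0.1,"tx":0,"ty":0,"tz":-0.1,"ax":0,"ay":0,"az":0},{"jaw":-0.5,"tx":0,"ty":0,"tz":-0.1,"ax":0,"ay":0,"az":0},{"jaw":-0.5,"tx":0,"ty":0,"tz":-0.1,"ax":0,"ay":0,"az":0},{"jaw":-0.5,"tx":0,"ty":0,"tz":-0.1,"ax":0,"ay":0,"az":0},{"jaw":-0.5,"tx":0,"ty":0,"tz":-0.1,"ax":0,"ay":0,"az":0}]' 35; python3 -m pendant '[{"jaw":-0.5,"tx":0,"ty":0,"tz":3,"ax":0,"ay":0,"az":0},{"jaw":-0.5,"tx":0,"ty":0,"tz":7,"ax":0,"ay":0,"az":0},{"jaw":-0.5,"tx":0,"ty":0,"tz":12,"ax":0,"ay":0,"az":0},{"jaw":-0.5,"tx":0,"ty":0,"tz":20,"ax":0,"ay":0,"az":0},{"jaw":-0.5,"tx":0,"ty":0,"tz":20,"ax":0,"ay":0,"az":0},{"jaw":-0.5,"tx":0,"ty":0,"tz":20,"ax":0,"ay":0,"az":0},{"jaw":-0.5,"tx":0,"ty":0,"tz":20,"ax":0,"ay":0,"az":0}]'
```

```text
clock: 8.98
position: [0.4783, 0.162, 0.0306]
ee_rot: [0.002, 0.992, 0.13, 0.0]
contact_force: [-0.2, 0.9, 5.5]
width: 0.041
gripper_force: 36.8
clock: 9.85
position: [0.4767, 0.1617, 0.2284]
ee_rot: [0.002, 0.992, 0.13, -0.002]
contact_force: [-0.2, -0.7, -1.3]
width: 0.0412
gripper_force: 36.1
```

Gripped (41 mm). Next I'll measure the seat's outline carefully: side lines for the axis, the extreme rounded end for the back.

```bash
python3 - <<'E'
from h import *
im=load("top0");C=cloud(im);Z=C[...,2]
m=np.zeros(Z.shape,bool);m[140:270,395:460]=1
m=big(m&(Z>.09)&(Z<.2))
px=im["pixels"].astype(np.float32).max(2)
# colour-based subpixel outline: threshold of brightness/yellowness
c=cv2.findContours(big((hsv(im)[...,2]>150)&(np.arange(560)[None]>395)&(np.arange(560)[None]<460)&(np.arange(420)[:,None]>140)&(np.arange(420)[:,None]<275)).astype(np.uint8),0,1)[0][0][:,0]
for nm,c in(("colour",c),("depth",cv2.findContours(m.astype(np.uint8),0,1)[0][0][:,0])):
    P=onplane(im,c,.120)[:,:2]
    P=P[P[:,0]<.56]
    s=np.array([.506,-.224])
    for it in range(2):
        S=P[(P[:,0]>.508)&(P[:,0]<.545)];mid=S[:,1].mean()
        ang=[]
        for side in(S[:,1]>-.226-.17*(S[:,0]-.52),S[:,1]<-.226-.17*(S[:,0]-.52)):
            f=cv2.fitLine((S[side]*1000).astype(np.float32),2,0,.01,.01).ravel();f=f*np.sign(f[0]) if 0 else f
            a=np.degrees(np.arctan2(f[1]*np.sign(f[0]),abs(f[0])));ang.append((a,f[3]+np.tan(np.radians(a))*(506-f[2])))
    A=P[P[:,0]<.497]*1000
    q=np.linalg.lstsq(np.c_[2*A,np.ones(len(A))],(A**2).sum(1),rcond=None)[0]
    print(nm,"sides(angle,y@506)",ang,"mid",(ang[0][1]+ang[1][1])/2,"circle",q[:2],np.sqrt(q[2]+q[:2]@q[:2]),len(A),"minx",P[:,0].min())
E
```

```text
colour sides(angle,y@506) [(np.float32(-9.76243), np.float32(-201.66742)), (np.float32(-9.400536), np.float32(-247.67024))] mid -224.66882 circle [ 472.51404079 -262.71119085] 33.73823585934515 184 minx 0.44847380658071523
depth sides(angle,y@506) [(np.float32(-9.5133705), np.float32(-193.93417)), (np.float32(-9.734885), np.float32(-247.09143))] mid -220.5128 circle [ 507.90056174 -219.850773  ] 28.70937013379905 30 minx 0.4798368581685616
```

```bash
python3 -m pendant '[{"jaw":-0.5,"tx":0.3,"ty":-4,"tz":0,"ax":0,"ay":0,"az":0},{"jaw":-0.5,"tx":0.7,"ty":-9,"tz":0,"ax":0,"ay":0,"az":-5},{"jaw":-0.5,"tx":1.2,"ty":-14,"tz":0,"ax":0,"ay":0,"az":-10},{"jaw":-0.5,"tx":1.7,"ty":-19,"tz":0,"ax":0,"ay":0,"az":-15},{"jaw":-0.5,"tx":2.2,"ty":-24,"tz":0,"ax":0,"ay":0,"az":-20},{"jaw":-0.5,"tx":2.7,"ty":-29,"tz":0,"ax":0,"ay":0,"az":-24.5},{"jaw":-0.5,"tx":3.1,"ty":-34,"tz":0,"ax":0,"ay":0,"az":-24.5},{"jaw":-0.5,"tx":3.4,"ty":-37.5,"tz":0,"ax":0,"ay":0,"az":-24.5},{"jaw":-0.5,"tx":3.4,"ty":-38.7,"tz":0,"ax":0,"ay":0,"az":-24.5},{"jaw":-0.5,"tx":3.4,"ty":-38.7,"tz":-3,"ax":0,"ay":0,"az":-24.5}]'; python3 -m pendant '[{"jaw":-0.5,"tx":0,"ty":0,"tz":-3,"ax":0,"ay":0,"az":0},{"jaw":-0.5,"tx":0,"ty":0,"tz":-4.5,"ax":0,"ay":0,"az":0},{"jaw":-0.5,"tx":0,"ty":0,"tz":-4.5,"ax":0,"ay":0,"az":0},{"jaw":-0.5,"tx":0,"ty":0,"tz":-4.5,"ax":0,"ay":0,"az":0}]'; python3 - <<'E'
from h import *
im=load("top0");C=cloud(im);Z=C[...,2];H=hsv(im)
m=np.zeros(Z.shape,bool);m[140:272,395:460]=1
m=big(m&(H[...,2]>140)&(cv2.dilate(((Z>.09)&(Z<.2)).astype(np.uint8),np.ones((3,3)))>0))
c=cv2.findContours(m.astype(np.uint8),0,1)[0][0][:,0]
P=onplane(im,c,.120)[:,:2]*1000;A=P[P[:,0]<498];print("minx",P[:,0].min(),len(A))
from scipy.optimize import least_squares
print(least_squares(lambda t:np.hypot(*(A-t).T)-22.3,[502,-224]).x)
im=manip.get_image("scene");np.save("scene4.npy",im,allow_pickle=True)
C2=cloud(im);H=hsv(im)
b=big((H[...,0]>100)&(H[...,0]<130)&(H[...,1]>120)&(np.arange(560)[None]>130)&(np.arange(560)[None]<300)&(np.arange(420)[:,None]>90)&(np.arange(420)[:,None]<200));print(b.sum(),np.percentile(C2[b],[3,50,97],axis=0).round(4))
cv2.imwrite("pics/c4.png",cv2.resize(im["pixels"][70:220,130:330],(800,600),interpolation=3))
E
```

```text
clock: 11.1
position: [0.5128, -0.226, 0.2004]
ee_rot: [0.002, 0.996, -0.084, 0.001]
contact_force: [-0.0, 0.6, -1.1]
width: 0.0413
gripper_force: 36.1
clock: 11.6
position: [0.5126, -0.2251, 0.1561]
ee_rot: [0.002, 0.997, -0.083, 0.0]
contact_force: [0.2, -0.2, -0.2]
width: 0.0414
gripper_force: 36.1
minx 479.7678918505626 31
[ 500.72225225 -223.27562517]
147 [[ 0.5093 -0.2481  0.1567]
 [ 0.5305 -0.2248  0.1775]
 [ 0.5357 -0.2056  0.1848]]
```

View pics/c4.png

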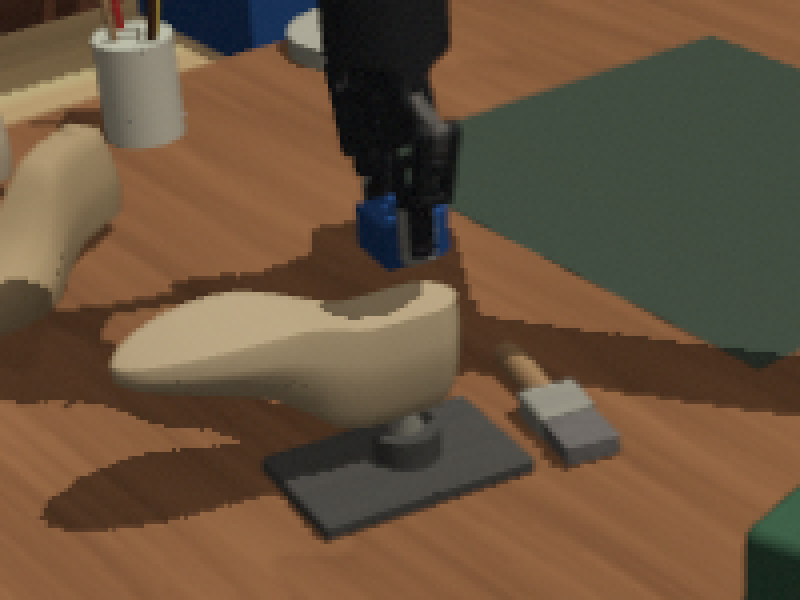

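The block hangs level at crop (403,232) directly over the seat (heel end at (455,300)), flat face towards the toe, and the heights and face position agree. I'll lower it gently.

```bash
python3 -m pendant '[{"jaw":-0.5,"tx":-0.1,"ty":0,"tz":-1.2,"ax":0,"ay":0,"az":0},{"jaw":-0.5,"tx":-0.1,"ty":0,"tz":-2.2,"ax":0,"ay":0,"az":0},{"jaw":-0.5,"tx":-0.1,"ty":0,"tz":-2.8,"ax":0,"ay":0,"az":0},{"jaw":-0.5,"tx":-0.1,"ty":0,"tz":-3.2,"ax":0,"ay":0,"az":0},{"jaw":-0.5,"tx":-0.1,"ty":0,"tz":-3.3,"ax":0,"ay":0,"az":0},{"jaw":-0.5,"tx":-0.1,"ty":0,"tz":-3.3,"ax":0,"ay":0,"az":0}]'; for i in 1 2; do python3 -m pendant '[{"jaw":-0.5,"tx":0,"ty":0,"tz":-0.1,"ax":0,"ay":0,"az":0},{"jaw":-0.5,"tx":0,"ty":0,"tz":-0.1,"ax":0,"ay":0,"az":0}]'|egrep 'pos|cont';done
```

```text
clock: 12.4
position: [0.511, -0.2252, 0.1223]
ee_rot: [0.002, 0.997, -0.083, -0.0]
contact_force: [0.3, 1.2, -0.5]
width: 0.0414
gripper_force: 36.1
position: [0.5109, -0.2251, 0.1213]
contact_force: [0.4, -0.4, -0.2]
position: [0.511, -0.2252, 0.1206]
contact_force: [-1.0, 0.2, 2.4]
```

```bash
python3 -m pendant '[{"jaw":-0.5,"tx":0,"ty":0,"tz":-0.06,"ax":0,"ay":0,"az":0},{"jaw":-0.5,"tx":0,"ty":0,"tz":-0.06,"ax":0,"ay":0,"az":0}]'; python3 - <<'E'
from h import *
im=manip.get_image("scene");np.save("scene5.npy",im,allow_pickle=True)
C=cloud(im);H=hsv(im)
b=big((H[...,0]>100)&(H[...,0]<130)&(H[...,1]>120)&(np.arange(560)[None]>130)&(np.arange(560)[None]<300)&(np.arange(420)[:,None]>90)&(np.arange(420)[:,None]<200));P=C[b]
f=P[(P[:,2]<.144)];ax=np.array([np.cos(np.radians(-9.6)),np.sin(np.radians(-9.6))])
print("z",np.percentile(P[:,2],[2,98]),"along axis from seat",np.percentile((f[:,:2]-[.5055,-.2241])@ax,[10,50,75,90]))
print("lat",np.percentile((f[:,:2]-[.5055,-.2241])@[-ax[1],ax[0]],[2,98]))
E
```

```text
clock: 13.15
position: [0.5111, -0.2252, 0.1207]
ee_rot: [0.002, 0.997, -0.083, 0.0]
contact_force: [-1.3, -0.1, 5.3]
width: 0.042
gripper_force: 37.1
z [0.12212792 0.14913961] along axis from seat [0.02076882 0.02499424 0.02573302 0.02629015]
lat [-0.02019203  0.02393817]
```

Seated, with the flat face 25 mm ahead of the seat centre as it should be. I'll release and withdraw.

```bash
python3 -m pendant '[{"jaw":0.05,"tx":0,"ty":0,"tz":0,"ax":0,"ay":0,"az":0},{"jaw":0.2,"tx":0,"ty":0,"tz":0,"ax":0,"ay":0,"az":0},{"jaw":0.5,"tx":0,"ty":0,"tz":0,"ax":0,"ay":0,"az":0},{"jaw":0.5,"tx":0,"ty":0,"tz":0,"ax":0,"ay":0,"az":0},{"jaw":0.5,"tx":0,"ty":0,"tz":3,"ax":0,"ay":0,"az":0},{"jaw":0.5,"tx":0,"ty":0,"tz":8,"ax":0,"ay":0,"az":0},{"jaw":0.5,"tx":0,"ty":0,"tz":14,"ax":0,"ay":0,"az":0},{"jaw":0.5,"tx":0,"ty":0,"tz":14,"ax":0,"ay":0,"az":0},{"jaw":0.5,"tx":0,"ty":20,"tz":14,"ax":0,"ay":0,"az":0},{"jaw":0.5,"tx":0,"ty":20,"tz":14,"ax":0,"ay":0,"az":0}]'; python3 -m pendant '[{"jaw":0.5,"tx":0,"ty":15,"tz":2,"ax":0,"ay":0,"az":0},{"jaw":0.5,"tx":0,"ty":15,"tz":2,"ax":0,"ay":0,"az":0},{"jaw":0.5,"tx":0,"ty":15,"tz":2,"ax":0,"ay":0,"az":0}]'; python3 - <<'E'
from h import *
o=[]
for n,bx in(("scene",(90,200,150,260)),("top",(180,280,370,470))):
    im=manip.get_image(n);np.save(n+"6.npy",im,allow_pickle=True)
    o.append(cv2.resize(im["pixels"][bx[0]:bx[1],bx[2]:bx[3]],(400,400),interpolation=3))
    H=hsv(im);m=np.zeros(H.shape[:2],bool);m[bx[0]:bx[1],bx[2]:bx[3]]=1
    b=big(m&(H[...,0]>100)&(H[...,0]<130)&(H[...,1]>120));P=cloud(im)[b]
    print(n,b.sum(),np.percentile(P[:,2],[3,50,97]))
    if n=="top": print(rect(onplane(im,np.argwhere(b)[:,::-1],.148)))
cv2.imwrite("pics/c6.png",np.hstack(o))
E
```

```text
clock: 14.45
position: [0.5103, -0.0991, 0.2583]
ee_rot: [0.001, 0.996, -0.085, -0.001]
contact_force: [0.9, 0.1, 0.2]
width: 0.0642
gripper_force: 0.0
clock: 14.82
position: [0.51, 0.053, 0.2789]
ee_rot: [0.001, 0.997, -0.082, -0.001]
contact_force: [-0.0, -0.7, 0.5]
width: 0.0641
gripper_force: 0.0
scene 331 [0.12180077 0.14180316 0.14876706]
top 539 [0.13928973 0.14916397 0.15273753]
(array([ 505.2, -222.9]), array([45.7, 49.6]), 79.6)
```

View pics/c6.png

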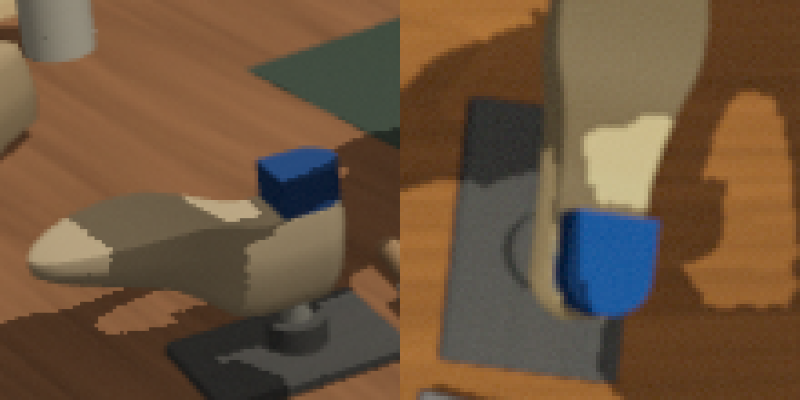

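The block sits level on the seat: centre ≈ (0.505, -0.225), top at 0.148, yaw within 1°. In the scene crop its right edge (341) is flush with the last's heel end (344). The bystanders weren't touched, so I'm handing it in.

```bash
python3 -c "
from rig import manip
print(manip.sign_off())"
```

```text
the job is handed in; nothing more can be done
None
```

The job is handed in, with no verdict shown: I pressed the plunger home and it sprang back, then set the heel block down gently on the last's heel seat, rounded end flush to within about 1–2 mm by the camera, flat end towards the toe, in about 15 s of the 64 s allowed.

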